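# Close the tympan and run the block through the relief press

### The job

Pull the print on the small table-top relief press: swing its raised hinged board down gently until it lies flat on the two bearers, neither letting it slap down nor leaning on it. Then wind the bed in under the roller with the handwheel, two full turns from where the handle now stands, let go, and leave the board lying flat and the other things on the table where they are.

Things in the scene. Friction and masses are not known exactly. Their poses are not given: they have to be found in the camera images.
- press: Small press, fixed, pose varies. Origin: on the table, centre of the base, below the roller. +x: the way the bed moves when wound in; y along the roller, handwheel on the +y side (nearest the robot). Two grey side plates 90 x 15 mm at y +-92 mm, tops at 195 mm, T-bar screws on them to 227 mm; between them a 54 mm steel roller and a tie bar (x 34, z 182 mm). Outer bed and hinged board: -x side.
- tympan (a joint): Angle of the hinged plywood board, rad. 0 = flat on the two rubber-topped bearers (its firm stop), 1.57 = upright; starts raised at 1.62 to 1.85, leaning to the roller; 1.9 = open stop. A friction hinge holds it at any angle; 1 to 3 N near the free edge moves it. Board 180 mm long from the hinge, 140 wide, 6 thick. The face towards the roller when raised is the top when closed.
- tympan_hinge (a point): Middle of the board's hinge axis (parallel to press y), in the plane of the board's underside; 60 mm (when the handwheel is at 0) from the roller's centre line on the press -x side, 90 mm above the table (the height of the bearer tops). Travels with the bed. From here the closed board reaches towards press -x.
- tympan_tab (a point): Middle of the aluminium finger tab (50 mm wide, 6 thick) that sticks out from the middle of the board's free edge to 205 mm from the hinge; on the face that is on top when closed, 190 mm from the hinge. Turns with the board: -x from hinge to free edge, z out of this face.
- block_top (a point): Centre of the top of the inked black lino block (80 x 100 mm) fixed on the bed between the two aluminium bearers. Travels with the bed to press +x when wound in: 84.8 mm for one turn of the handwheel, 170 mm for two.
- handwheel (a joint): Angle of the handwheel, rad; 0 = handle straight above the axle. Grows as the bed is wound in: the handle, at the top, then moves to press +x (anticlockwise seen from the robot). Starts between -0.8 and 0.8, can go from -1.4 to 17.3. About 2 N at the handle turns it; it stays where left.
- wheel_axle (a point): Point on the handwheel's axle line (parallel to press y) level with the middle of the handle's length; 156 mm above the table, 32 mm to press +x of the roller's centre line. The wheel is 162 mm across, its rim 14 mm thick with its outer face 50 mm nearer the press than this point.
- handle_mid (a point): Middle of the black spinning handle of the handwheel: 23 mm thick, 84 mm long, level and parallel to the axle, sticking out of the wheel towards the robot, 65 mm from the axle. It spins freely on its pin, so it can be held while the wheel goes round.
- brayer: Ink roller with a wooden handle lying on the table, 180 mm long, 80 mm wide, 37 mm high; loose, to be left alone. Origin under the middle of its rubber roller.
- ink_tub: White ink tub with a black lid, 68 mm across, 65 mm high; loose, to be left alone. Origin at the centre of its underside.
- pencil_tin: Tin can with pencils, 74 mm across, 185 mm high with the pencils; loose, to be left alone. Origin at the centre of its underside.

How it is judged (in metres and radians):
On the way, in this order (a step that is already met when the one before it is completed fails the run):
1. the board lies flat on the bearers, at rest, with the bed not yet wound (value of joint tympan below 0.03 rad and velocity of joint tympan between -0.1 and 0.1 rad/s and distance of block_top from where it was at the start of the episode below 0.015 m), for 0.2 s.
2. the bed is wound in by two full turns of the handwheel (to within an eighth of a turn), the board still flat (value of joint tympan below 0.03 rad and distance of block_top from where it was at the start of the episode between 0.159 and 0.18 m), for 0.2 s.
At the end, for the whole second after the job is handed in: The board lies flat on its bearers (within 0.03 rad) and the bed stands two full turns of the handwheel (170 mm, within 10 mm or an eighth of a turn) further in than at the start, all at rest (all of step 2 and velocity of joint handwheel between -0.1 and 0.1 rad/s and velocity of joint tympan between -0.1 and 0.1 rad/s); the robot touches nothing.
It fails at once if the board slaps down: faster than 0.7 rad/s (about 14 cm/s at its free edge) in the last 0.1 rad before its stop (value of joint tympan below 0.1 rad and velocity of joint tympan below -0.7 rad/s).
It fails at once if the robot leans on the board with more than 60 N (contact force between any of the fingers, the arm and tympan above 60 N).
It fails at once if the bed is wound in while the board is raised (value of joint tympan above 0.1 rad and distance of block_top from where it was at the start of the episode above 0.025 m).
It fails at once if the ink roller, the ink tub or the pencil tin is moved more than 30 mm or knocked over (distance of any of brayer, ink_tub, pencil_tin from where it was at the start of the episode above 0.03 m or angle between any of ink_tub, pencil_tin's own z axis and vertical above 0.5 rad).
It also fails if it takes over 72 s, if anything falls off the work surface, if the arm or the gripper's body presses on something with over 40 N, if the wrist force passes 120 N, or if a joint passes its speed limit or range.

### The arm

A 6-joint arm with a two-finger parallel gripper is mounted at the origin on the work surface. World frame = base frame: x ahead of the robot, y to its left, z up, the work surface at z = 0. Lengths are in mm, angles in rad, forces in N, time in s.
With the tool pointing down it reaches from about 275 to 825 mm from the base axis. Payload 5.2 kg.
Tool frame: the origin (TCP) lies at the very end of the fingers, on their centre line; the grasp point (between the pads) lies 19 mm behind it; z points along the fingers, y is the direction in which the jaws open and shut (so a half turn about z gives the same grasp; the last joint's range is limited). The gripper opens to 93 mm and grips with 3 to 60 N. Pads are 15 mm wide; open, the fingers measure 128 mm over their backs; the gripper's body (75 mm by 188 mm) begins 65 mm behind the grasp point.
Start: joints at [1.139, 0.259, 1.535, -0, 1.348, -0.203], TCP at [124.722, 535.677, 218.653] pointing down, gripper open.
Joint ranges: [-3.14, 3.14], [-0.91, 2.08], [0.19, 2.58], [-1.22, 4.36], [0.22, 2.71], [-3.12, 3.12]. Speed limits (rad/s): [2.57, 2.57, 3.14, 3.14, 3.14, 3.14].

### API

Orientations are given as [roll, pitch, yaw] about the fixed x, y, z axes, in that order (R = Rz(yaw) Ry(pitch) Rx(roll)).
In Python, from bench import robot gives the robot as it stands. The module is installed in compiled form; this text tells all that it offers. Calls block until the motion is done:
- robot.move_ptp(position, orientation): joint-space move of the TCP to a pose.
- robot.move_linear(position, ori=None, speed=150, f_stop=None): straight line of the TCP; ori=None keeps the orientation; speed is the mean speed in mm/s. With f_stop (N) it stops when the force on the tool has changed by that much, and returns True; else False.
- robot.move_j(angles): joint-space move.
- robot.move_gripper(opening): opening from 0.0 (shut) to 1.0 (fully open); the grip force is fixed at half the most; returns when the fingers have stopped.
- robot.sleep(seconds).
- robot.inverse_kinematics(position, orientation): joint angles nearest the present ones, or None.
- robot.get_image(name): name is "scene" or "top" or "wrist"; returns a dict with "img" (420x560x3 uint8, blue, green, red), "fovy" (degrees; the focal length in pixels is half the picture's height over the tangent of half this angle, whatever the lens; pixels are square), "cx", "cy" (the principal point, pixels), "eye" and "orientation" of the camera in the world. Camera axes: x right, y down, z forward; pixel columns grow to the right and rows downward; lengths in mm; the calibration is good to about 2 mm. A picture is of the moment at which its call begins. There is no depth.
A pose or a line that the arm cannot do raises robot.MotionError and nothing moves.
- robot.hand_in(): hands the job in, once; it reports no verdict.
Readings, each from a call of its own:
- robot.current_t(): time.
- robot.current_qpos(): joint angles.
- robot.current_joint_vel(): joint speeds.
- robot.current_joint_efforts(): joint torques, N m.
- robot.current_tcp_pos(): TCP position.
- robot.current_eef_rot(): TCP orientation.
- robot.current_contact_force(): force on the tool from outside, world axes, zero at the start.
- robot.current_ft_torque(): the same for the moment, N m.
- robot.current_gripper_width(): opening from 0.0 (shut) to 1.0 (fully open).
Only numpy, scipy, OpenCV 4.12 (cv2) and the standard library are available. Lean on these libraries where they do the work, as an engineer would, in place of code of your own. Each camera call takes 0.05 s, during which the arm holds its last target. There are 200 camera calls.

## Working session

There is one attempt and no reset: what is moved stays moved. The work goes in short steps, each a Python script; the robot and the scene stay as the last script left them, time stands still between calls to the robot, and variables do not carry over. Pictures are saved under pics/ and viewed, about 8 in all and at most 12, crops included, and the job is handed in when it is done.

```bash
mkdir -p pics
cat > h.py <<'E'
import numpy as np, cv2
from bench import robot
from scipy.spatial.transform import Rotation as R
def rot(o):
    o=np.array(o,float)
    return o if o.shape==(3,3) else R.from_euler('xyz',o).as_matrix()
def ray(c,u,v):
    f=c['img'].shape[0]/2/np.tan(np.radians(c['fovy'])/2)
    d=rot(c['orientation'])@np.array([(u-c['cx'])/f,(v-c['cy'])/f,1]);return np.array(c['eye'],float),d/np.linalg.norm(d)
def onz(c,u,v,z):
    e,d=ray(c,u,v);return e+d*(z-e[2])/d[2]
def tri(a,b):
    A=np.zeros((3,3));B=np.zeros(3)
    for e,d in (a,b):
        P=np.eye(3)-np.outer(d,d);A+=P;B+=P@e
    return np.linalg.solve(A,B)
def proj(c,p):
    f=c['img'].shape[0]/2/np.tan(np.radians(c['fovy'])/2)
    q=rot(c['orientation']).T@(np.array(p)-np.array(c['eye']));return q[:2]/q[2]*f+[c['cx'],c['cy']]
E
python3 - <<'E'
from h import *
import pickle
cs={}
for n in("scene","top"):
    c=robot.get_image(n);cs[n]=c;cv2.imwrite(f'pics/{n}0.png',c['img'])
    print(n,c['fovy'],c['cx'],c['cy'],c['eye'],c['orientation'])
pickle.dump(cs,open('c0.pkl','wb'))
print(robot.current_t())
E
```

```text
scene 52.78438616645173 280.18235588179164 217.8038691374583 [1455.8922866  -213.63181926  736.69493244] [-2.14974987  0.00744994  1.21071407]
top 46.80224733509591 282.6288623139368 212.37568833652716 [ 420.03222476   97.22532994 1424.55644414] [-3.00216164  0.01272418 -1.55190016]
0.1
```

View pics/scene0.png

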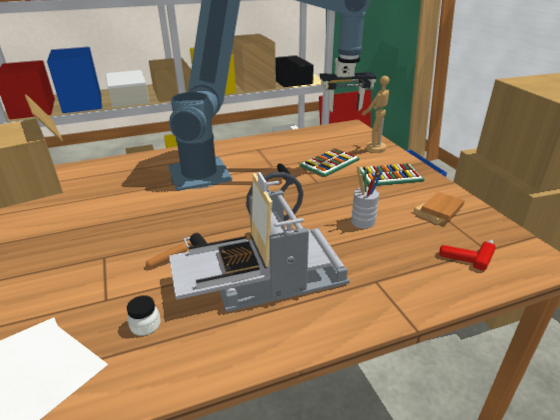

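View pics/top0.png

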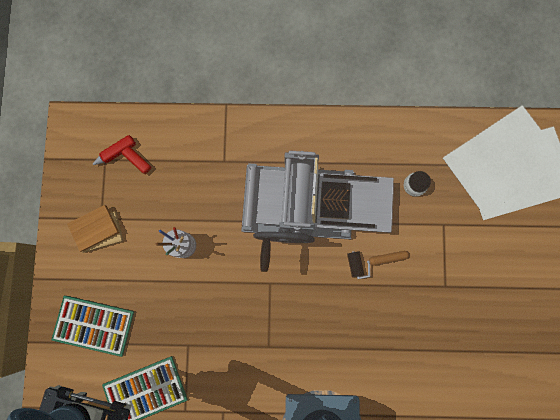

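The scene view shows the raised board at about (260,215) and the wheel behind it at (275,200). The top view shows the press centred near (300,195) with the bed to the right, the handle at (265,255), the brayer at (370,262), the tub at (418,183) and the tin at (177,243). I'll enlarge both.

Run:
```python
from h import *
import pickle
cs=pickle.load(open('c0.pkl','rb'))
a=cs['top']['img'][140:290,230:430];cv2.imwrite('pics/topc.png',cv2.resize(a,None,fx=4,fy=4,interpolation=cv2.INTER_CUBIC))
a=cs['scene']['img'][155:315,160:360];cv2.imwrite('pics/scenec.png',cv2.resize(a,None,fx=3.75,fy=3.75,interpolation=cv2.INTER_CUBIC))
```

```text
(no output)
```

View pics/topc.png

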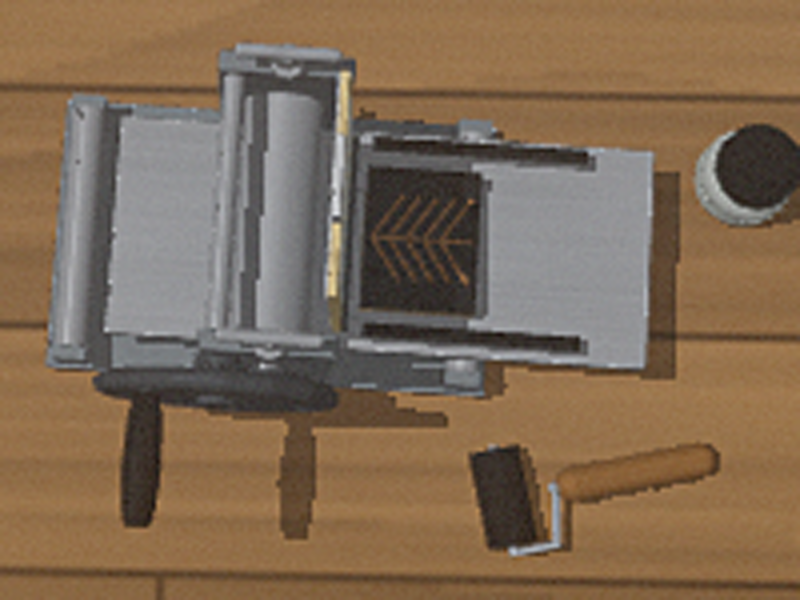

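View pics/scenec.png

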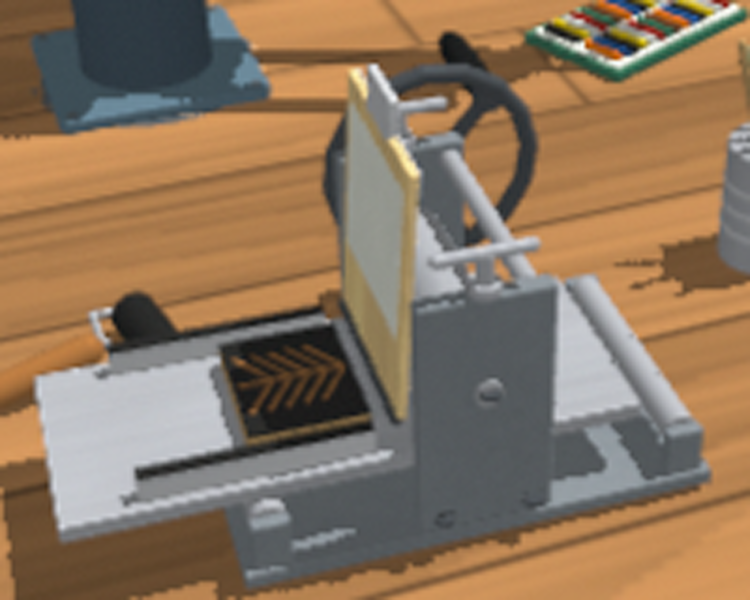

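The crops show the block corners in the top view at (367,168), (482,178), (473,316) and (358,305). The handle runs from (148,395) to (138,525). In the scene view the far plate's top corners are at (412,305) and (556,280), the tab top is at about (375,68) to (400,85), and the handle tip is at (460,45).

Run:
```python
from h import *
import pickle
cs=pickle.load(open('c0.pkl','rb'));T,S=cs['top'],cs['scene']
t=lambda u,v:(230+u/4,140+v/4); s=lambda u,v:(160+u/3.75,155+v/3.75)
np.set_printoptions(precision=1,suppress=True)
print('block'); 
bl=[onz(T,*t(*p),86) for p in[(367,168),(482,178),(473,316),(358,305)]];print(np.array(bl),np.mean(bl,0))
print('plate S',*[onz(S,*s(*p),195) for p in[(412,305),(556,280)]])
print('plate T far',*[onz(T,*t(*p),195) for p in[(220,65),(354,70)]],'near',*[onz(T,*t(*p),195) for p in[(206,340),(340,345)]])
print('bed end',*[onz(T,*t(*p),65) for p in[(652,152),(645,367)]])
print('bearers', *[onz(T,*t(*p),90) for p in[(595,160),(583,345)]])
print('handle tip',tri(ray(T,*t(138,524)),ray(S,*s(456,40))))
print('handle ends z170,230',*[onz(T,*t(*p),z) for z in(170,230) for p in[(146,397),(138,524)]])
print('board far/near corner',tri(ray(T,*t(347,72)),ray(S,*s(417,170))),tri(ray(T,*t(334,327)),ray(S,*s(353,70))))
print('tab top near corner S', tri(ray(T,*t(338,205)),ray(S,*s(373,66))))
for n,p,z in(('tub',(757,165),65),('br',(503,498),37),('brl',(480,450),20),('brr',(550,545),20),('hand',(715,455),20)):print(n,onz(T,*t(*p),z))
print('tin',onz(T,177,243,110))
```

```text
block
[[695.5   9.6  86. ]
 [689.7 -71.   86. ]
 [592.1 -64.7  86. ]
 [598.4  15.1  86. ]] [643.9 -27.7  86. ]
plate S [740.2  27.3 195. ] [747.2 116.1 195. ]
plate T far [739.8 112.7 195. ] [737.8  25.7 195. ] near [559.7 118.4 195. ] [558.  33. 195.]
bed end [ 714.8 -194.5   65. ] [ 560.8 -187.6   65. ]
bearers [ 703.  -149.3   90. ] [ 572.7 -139.9   90. ]
handle tip [443.8 162.7 206.3]
handle ends z170,230 [524.7 157.  170. ] [443.  160.2 170. ] [519.7 154.1 230. ] [441.9 157.2 230. ]
board far/near corner [717.5  37.1 271.9] [563.   45.1 260.4]
tab top near corner S [630.2  41.7 296. ]
tub [ 706.5 -268.8   65. ]
br [468.5 -91.9  37. ]
brl [503.3 -77.7  20. ]
brr [ 436.3 -127.7   20. ]
hand [ 502.7 -246.5   20. ]
tin [515.2 403.1 110. ]
```

Press pose: the x-axis is about (0.057, 0.998) and the origin about (649, 73.5). The board is at about 1.73 rad and the handwheel at about 0.74 rad. I'll push the board over with closed fingers on the tab's roller-side face, following the arc.

```bash
cat >> h.py <<'E'
O=np.array([649,73.5,0.]);s_=.057;X=np.array([s_,(1-s_**2)**.5,0]);Y=np.array([-X[1],X[0],0]);Z=np.array([0,0,1.])
def W(x,y,z): return list(O+x*X+y*Y+z*Z)
def arc(th,r=189,t=7,gap=0): # TCP so finger's -x lower edge is on the board's top face
    return W(-60-r*np.cos(th)+(t+gap)*np.sin(th)+7.5,0,90+r*np.sin(th)+t*np.cos(th))
E
cat > a.py <<'E'
from h import *
np.set_printoptions(precision=1,suppress=True)
oris=[[np.pi,0,y] for y in(-np.pi/2-s_,np.pi/2-s_)]
q0=np.array(robot.current_qpos())
best=None
for o in oris:
    qs=[robot.inverse_kinematics(p,o) for p in(W(5,0,335),arc(1.9),arc(0))]
    print(o[2],[None if q is None else np.array(q) for q in qs])
    if all(q is not None for q in qs):
        d=np.abs(np.array(qs[0])-q0).max()
        if best is None or d<best[0]: best=(d,o)
o=best[1];print('ori',o)
p=robot.current_tcp_pos();robot.move_gripper(0)
robot.move_linear([p[0],p[1],335]);robot.move_ptp(W(5,0,335),o)
robot.move_linear(arc(1.9,gap=8));print(robot.current_t(),np.array(robot.current_contact_force()))
for th in np.arange(1.8,0.44,-.15):
    st=robot.move_linear(arc(th),speed=60,f_stop=15)
    print(round(th,2),st,np.array(robot.current_contact_force()))
    if st: break
for n in("scene",):cv2.imwrite(f'pics/{n}1.png',robot.get_image(n)['img'][100:380,120:400].repeat(2,0).repeat(2,1))
print(robot.current_t())
E
python3 a.py
```

```text
-1.6277963267948965 [None, None, array([-0.4,  0.5,  1.4, -0. ,  1.2,  2.8])]
1.5137963267948966 [array([-0. ,  0.4,  1. , -0. ,  1.7,  0. ]), array([-0. ,  0.4,  1.2, -0. ,  1.5,  0. ]), array([-0.4,  0.5,  1.4,  0. ,  1.2, -0.4])]
ori [3.141592653589793, 0, 1.5137963267948966]
5.5667 [-0.4  0.2  0.3]
1.8 False [ 1.  -0.2  0.2]
1.65 False [ 0.   0.2 -0.5]
1.5 False [-0.7  0.4 -0.2]
1.35 False [ 0.  -0.5 -0.4]
1.2 False [-0.1 -0.4 -0.3]
1.05 False [ 1.2  0.8 -0.5]
0.9 False [ 0.  -0.2  0.2]
0.75 False [0.9 0.4 0.5]
0.6 False [-0.4  0.2 -0.8]
0.45 False [0.4 0.1 0.7]
11.825
```

View pics/scene1.png

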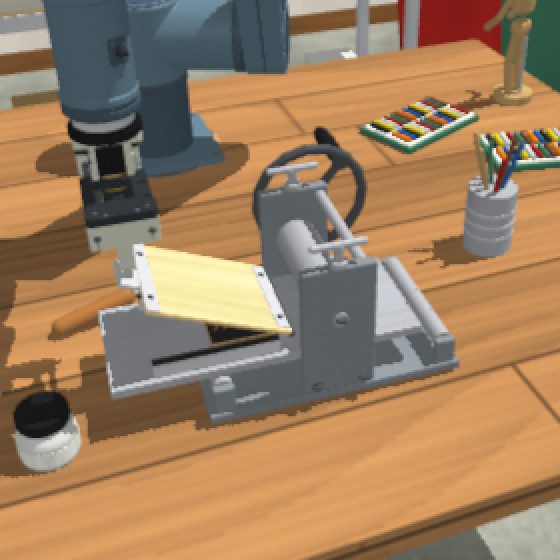

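The board is following the fingers: it sits low at (205,290) with the fingertips on the tab at (130,275). I'll finish the closing gently, then move over to the handle and check.

```bash
cat > b.py <<'E'
from h import *
np.set_printoptions(precision=1,suppress=True)
for th in (.3,.18):
    print(robot.move_linear(arc(th),speed=50,f_stop=10))
p=arc(0);p[2]=92
print('stop',robot.move_linear(p,speed=22,f_stop=9),np.array(robot.current_tcp_pos()),np.array(robot.current_contact_force()))
robot.sleep(.3)
p=robot.current_tcp_pos();robot.move_linear([p[0],p[1],300],speed=120)
robot.move_gripper(1.0)
# above the handle, jaws along press x
th0=.74;h=W(32+65*np.sin(th0),170,156+65*np.cos(th0));print('handle est',np.array(h))
q=None
for y in(-s_,np.pi-s_):
    o=[np.pi,0,y];q=robot.inverse_kinematics([h[0],h[1],310],o);print(y,None if q is None else np.array(q))
    q2=robot.inverse_kinematics(W(32,172,72),o);print(None if q2 is None else np.array(q2))
    if q is not None and q2 is not None: break
robot.move_ptp([h[0],h[1],320],o)
import pickle
cs={n:robot.get_image(n) for n in("wrist","top","scene")};pickle.dump(cs,open('c1.pkl','wb'))
S=cs['scene']['img'][130:330,140:400];a=np.hstack([cv2.resize(cs['wrist']['img'],(400,300)),cv2.resize(S,(390,300))]);
cv2.imwrite('pics/w2.png',a);print(robot.current_t(),'proj of handle est in wrist (full px)',proj(cs['wrist'],h))
E
python3 b.py
```

```text
False
False
stop True [ 635.1 -166.9   96.2] [-1.6  1.1  5.4]
handle est [483.6 158.9 204. ]
-0.057 [ 0.1  0.1  1.5 -0.   1.5  1.7]
[ 0.   0.3  1.9 -0.   1.   1.6]
20.1667 proj of handle est in wrist (full px) [284.3 204.6]
```

View pics/w2.png

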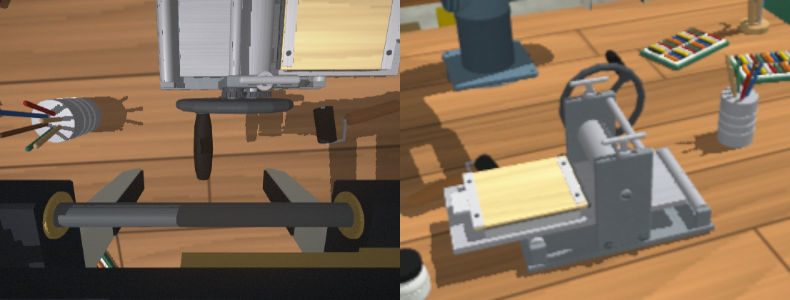

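The board lies flat. In the wrist view the handle centre is at about (284,203) full-scale, and my estimate projects to (284,205), so they agree. Next I'll grasp the handle and wind it, following a circle with small force-based corrections.

```bash
cat > c.py <<'E'
from h import *
import pickle
np.set_printoptions(precision=1,suppress=True)
c=pickle.load(open('c1.pkl','rb'))['wrist']
print('rim px',proj(c,W(32+81,120,156)),proj(c,W(32-81,120,156)),'seen ~246, 412')
th0=.74;o=[np.pi,0,-s_];yg=178
def P(th,c=np.zeros(2)): return np.array(W(32+c[0]+65*np.sin(th),yg,156+c[1]+65*np.cos(th)-19))
p=P(th0);robot.move_linear([p[0],p[1],320],ori=o)
robot.move_linear(list(p),speed=120,f_stop=10)
robot.move_gripper(0);w=robot.current_gripper_width();print('grip mm',w*93,np.array(robot.current_tcp_pos()),p,np.array(robot.current_contact_force()))
assert 18<w*93<28
cen=np.zeros(2);fs=0
for k in range(1,13):
    th=th0+k*2*np.pi/24
    robot.move_linear(list(P(th,cen)),speed=50)
    F=np.array(robot.current_contact_force());f2=np.array([F@X,F[2]])
    rd=np.array([np.sin(th),np.cos(th)]);fr=f2@rd
    cen+=np.clip(.05*fr,-.6,.6)*rd
    print(k,f2,'rad %.1f'%fr,'tan %.1f'%(f2@[rd[1],-rd[0]]),F@Y,cen)
    if np.linalg.norm(F)>70: print('HIGH');break
pickle.dump((k,cen),open('st.pkl','wb'));print(robot.current_t(),robot.current_gripper_width()*93)
cv2.imwrite('pics/s3.png',robot.get_image('scene')['img'][120:330,140:420].repeat(2,0).repeat(2,1))
E
python3 c.py
```

```text
rim px [248.  145.9] [406.8 145.9] seen ~246, 412
grip mm 21.91131841444857 [475.6 159.5 185. ] [475.6 159.4 185. ] [ 0.4  1.2 -0.1]
1 [ 5.  -0.2] rad 4.1 tan 2.9 1.3606780589191598 [0.2 0.1]
2 [ 7.3 -0.5] rad 6.8 tan 2.7 1.476508793698935 [0.5 0.2]
3 [ 8.  -2.3] rad 7.9 tan 2.7 0.4967874182288331 [0.9 0.2]
4 [ 6.6 -3.9] rad 7.3 tan 2.4 -0.37534222486404134 [1.2 0.2]
5 [ 5.  -6.1] rad 7.2 tan 3.1 -1.6497954114401812 [ 1.6 -0. ]
6 [ 4.3 -8.2] rad 8.7 tan 3.2 -1.3547678882036427 [ 1.9 -0.3]
7 [ 3.5 -9.1] rad 9.5 tan 2.0 -2.8456761064265943 [ 2.1 -0.7]
8 [ 0.8 -9.4] rad 9.2 tan 2.1 -3.435099502045876 [ 2.3 -1.1]
9 [-2.2 -6.3] rad 6.1 tan 2.5 -2.9182264733643097 [ 2.3 -1.5]
10 [-2.6 -5.4] rad 5.8 tan 1.4 -1.8059883005912307 [ 2.2 -1.7]
11 [-2.3 -2. ] rad 2.8 tan 1.1 -3.477735591640668 [ 2.2 -1.9]
12 [-2.1 -0.8] rad 2.1 tan 1.0 -4.4727674824969705 [ 2.1 -1.9]
28.7 22.384296138498556
```

View pics/s3.png

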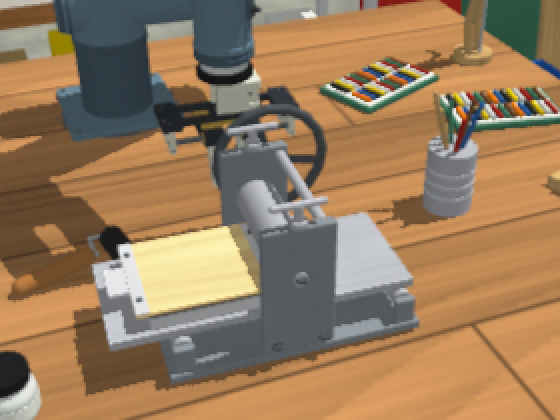

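The bed is winding in, the board stays flat and forces are under 10 N. I'll finish the remaining 1.5 turns, release and retreat.

```bash
cat > d.py <<'E'
from h import *
import pickle
np.set_printoptions(precision=1,suppress=True)
th0=.74;yg=178
def P(th,c): return np.array(W(32+c[0]+65*np.sin(th),yg,156+c[1]+65*np.cos(th)-19))
k0,cen=pickle.load(open('st.pkl','rb'));mx=0
for k in range(k0+1,49):
    th=th0+k*2*np.pi/24
    robot.move_linear(list(P(th,cen)),speed=50)
    F=np.array(robot.current_contact_force());f2=np.array([F@X,F[2]])
    rd=np.array([np.sin(th),np.cos(th)]);fr=f2@rd
    cen+=np.clip(.05*fr,-.6,.6)*rd
    mx=max(mx,np.linalg.norm(F))
    if k%6==0: print(k,f2,'rad %.1f'%fr,cen,robot.current_gripper_width()*93)
    if np.linalg.norm(F)>70: print('HIGH',k);raise SystemExit
print('max F',mx,np.array(robot.current_tcp_pos()))
robot.move_gripper(1.0)
p=robot.current_tcp_pos();robot.move_linear([p[0],p[1],340],speed=120)
robot.sleep(.2)
cs={n:robot.get_image(n) for n in("top","scene")};pickle.dump(cs,open('c2.pkl','wb'))
S=cs['scene']['img'][130:330,140:420];T=cs['top']['img'][130:300,160:440]
cv2.imwrite('pics/f4.png',np.hstack([cv2.resize(T,(400,243)),cv2.resize(S,(400,286))[:243]]).astype(np.uint8))
print(robot.current_t(),np.array(robot.current_contact_force()))
E
python3 d.py
```

```text
18 [-3.3  4.9] rad 5.8 [ 0.9 -1.7] 22.357276619224017
24 [4.7 0.7] rad 3.7 [ 0.8 -0.5] 22.002736519545763
30 [-0.9 -2.8] rad 1.3 [ 1.7 -0.5] 22.05046974193065
36 [-1.4  0.3] rad 0.7 [ 1.7 -0.4] 22.40465673719073
42 [0.2 1. ] rad 0.6 [ 1.6 -0.3] 22.309800789600803
48 [ 0.8 -3.3] rad -2.0 [ 1.5 -0.3] 22.05018001953903
max F 7.87752148397181 [475.6 161.6 183.2]
49.3917 [ 0.7  0.2 -0.5]
```

View pics/f4.png

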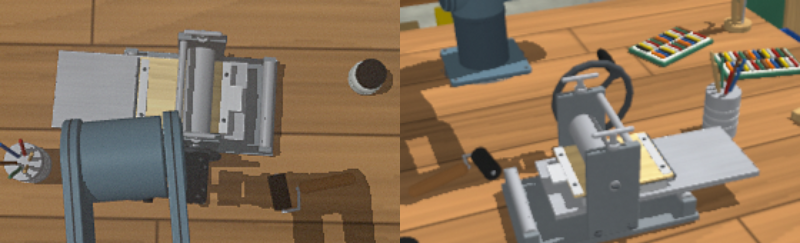

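The final view shows the bed on the far side of the roller, its end at about (55,90) in the top panel. The board is flat under the roller, and the brayer, tub and tin are in place. The gripper is clear at z 340, so I'm handing in.

```bash
python3 -c "
from h import *
T=__import__('pickle').load(open('c2.pkl','rb'))['top']
e=onz(T,160+55*.7,130+90*.7,65);print('bed +x end',e,'press x',(e-O)@X)
robot.hand_in();print(robot.current_t())"
```

```text
bed +x end [662.17013429 359.08166067  65.        ] press x 285.8680534813716
the job is handed in; nothing more can be done
the job is handed in; nothing more can be done
```

The print is pulled and the job is handed in. No verdict is reported, so success rests on my own checks.

- **Board:** I pushed it down with closed fingers along its arc. The last stretch ran at 22 mm/s until light contact, with about 5 N read after the stop. The picture before winding and the last one both show it lying flat.
- **Winding:** I gripped the spinning handle and took it round 48 steps of 15°, two turns. Forces stayed under about 10 N, and the grip held at about 22 mm throughout.
- **End position:** The gripper finished about 3 mm from where it first took hold, which is about 0.04 rad of wheel angle. I then opened it and lifted clear to z 340 mm at 49.4 s, with no contact force beyond sensor noise.
- **Last picture:** The bed is through to the far side of the roller. The brayer, tub and tin look undisturbed by eye; I did not re-measure them.
- **Not measured directly:** I did not measure the 170 mm bed travel from the images. The final image puts the bed's +x end at about 286 mm in press coordinates, but that end was not measured at the start. The two turns therefore rest on the counted turns and the handle's return to its starting place. No check failed or disagreed.

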